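# Clamp a colour sample board in the coating jig

### The job

Get the colour sample board clamped for coating: draw the jig's sprung curved arm right back until it stays back by itself, slide the board along the jig into the corner so that its long side lies fully home against the long fixed edge and its end against the short stop, then release the arm so that it springs in and holds the board there. Leave the colour jars, the brush and the spatula where they are.

Things in the scene. Friction and masses are not known exactly. Their poses are not given: they have to be found in the camera images.
- jig: Fixed grey jig plate on the table (place and yaw vary), origin on the table. In its frame, mm: plate x -155..195, y -245..245, top z 15. Aluminium long edge, working face x=110 facing -x, y -200..195. Short stop, working face y=180 facing -y, x 0..110. Both 15 thick, 12 high above the plate. Board fully home: its origin at x 65, y 110, z 15, its axes parallel to the jig's.
- jig_corner (a point): The inner corner on the plate's top where the working faces of long edge and short stop meet (jig x 110, y 180, z 15).
- jig_pivot (a point): Pivot of the curved arm on the plate's top (jig x -60, y 160, z 15 mm), under a 40 mm steel disc whose top is 37 mm above the table; the arm turns about the vertical through it. At 1.1 rad the arm's tip lies at about jig x -125, y 7; while swinging, it reaches to jig y -15. The arm bar spans 2 to 14 mm above the plate.
- clip (a joint): Angle (rad) of the sprung curved arm, a 12 mm steel bar 166 mm from pivot to tip with a red knob post. 0 = sprung right in (stop, no board), 1.1 = drawn right back (stop); grows clockwise seen from above. Over-centre spring: below 0.55 it springs in, above 0.55 it springs back and stays; at most 0.65 N m, 6 N at the knob. With the board home it rests on the board's near right corner at about 0.1.
- clip_knob (a point): Centre of the top of the arm's red knob post: plain, upright, 16 mm in diameter, top 73 mm above the table (58 above the plate), standing on the bar 111 mm from the pivot axis. Seen from the pivot it lies at angle -1.00 rad minus the joint angle in the jig's frame (counter-clockwise from jig +x). Fingertips more than 15 mm above the plate clear the board.
- board: The sample board: a loose flat wooden board 90 (its x) x 140 (its y) x 14 mm, 0.1 to 0.2 kg, white top with three colour patches in a row; origin at the centre of its underside. It starts flat on the jig plate, to the right (-y) of the arm and short of the long edge, turned up to 0.4 rad from the jig either way.
- jar_blue: closed blue colour jar with a red cap, 42 mm across, 55 mm high, standing on the jig board behind the long edge; origin at the centre of its underside. To be left alone.
- jar_purple: closed purple colour jar with a red cap, 42 mm across, 55 mm high, standing on the jig board behind the long edge; origin at the centre of its underside. To be left alone.
- jar_ochre: closed orange colour jar with a red cap, 42 mm across, 55 mm high, standing on the jig board behind the long edge; origin at the centre of its underside. To be left alone.
- brush: Paint brush, 200 mm, lying on the table left of the jig. To be left alone.
- spatula: Red-handled spatula, 200 mm, lying on the table right of the jig. To be left alone.

How it is judged:
On the way, in this order (a step that is already met when the one before it is completed fails the run):
1. the arm is drawn back past its centre so that it stays back, the board not yet in the corner (value of joint clip above 0.9 rad and not (x of board in the frame of jig between 0.055 and 0.075 m and y of board in the frame of jig between 0.1 and 0.12 m and z of board in the frame of jig below 0.019 m)), for 0.2 s.
2. the board lies in the corner, within 10 mm of home, with the arm still back (x of board in the frame of jig between 0.055 and 0.075 m and y of board in the frame of jig between 0.1 and 0.12 m and z of board in the frame of jig below 0.019 m and angle between the x axis of board and the x axis of jig, either way round below 0.12 rad and value of joint clip above 0.8 rad), for 0.2 s.
At the end, for the whole second after the job is handed in: The board lies flat on the jig at rest, long side against the long edge and end against the short stop (within 4 mm of home in each direction, within 0.05 rad of square), and the arm has sprung in and rests against it (joint below 0.2 rad) (x of board in the frame of jig between 0.061 and 0.069 m and y of board in the frame of jig between 0.106 and 0.114 m and z of board in the frame of jig below 0.019 m and angle between the x axis of board and the x axis of jig, either way round below 0.05 rad and angle between board's own z axis and vertical below 0.05 rad and value of joint clip below 0.2 rad and linear speed of board below 0.01 m/s); the robot touches nothing.
It fails at once if a jar, the brush or the spatula is moved more than 25 mm or tipped over (distance of any of jar_blue, jar_purple, jar_ochre, brush, spatula from where it was at the start of the episode above 0.025 m or angle between any of jar_blue, jar_purple, jar_ochre's own z axis and vertical above 0.5 rad).
It also fails if it takes over 72 s, if anything falls off the work surface, if the arm or the gripper's body presses on something with over 40 N, if the wrist force passes 120 N, or if a joint passes its speed limit or range.

### The arm

A 6-joint arm with a two-finger parallel gripper is mounted at the origin on the work surface. World frame = base frame: x ahead of the robot, y to its left, z up, the work surface at z = 0. Lengths are in m, angles in rad, forces in N, time in s.
With the tool pointing down it reaches from about 0.375 to 0.825 m from the base axis. Payload 5.5 kg.
Tool frame: the origin (TCP) lies at the very end of the fingers, on their centre line; the grasp point (between the pads) lies 19 mm behind it; z points along the fingers, y is the line along which they close (so a half turn about z gives the same grasp; the last joint's range is limited). The gripper opens to 85 mm and grips with 20 to 120 N. Pads are 22 mm wide; open, the fingers measure 114 mm over their backs; the gripper's body (76 mm by 85 mm) begins 54 mm behind the grasp point. The pads swing forward as they close: fully open they stand 13 mm farther back than shut.
Start: joints at [-1.167, 0.314, -0.047, 1.21, 0, 1.571], TCP at [0.236, -0.552, 0.231] pointing down, gripper open.
Joint ranges: [-2.67, 2.67], [-0.69, 1.73], [-1.03, 1.25], [-2.08, 2.16], [-1.42, 1.45], [-3.14, 3.14]. Speed limits (rad/s): [2.39, 2.39, 3.01, 3.14, 3.14, 3.14].

### API

Orientations are given as [roll, pitch, yaw] about the fixed x, y, z axes, in that order (R = Rz(yaw) Ry(pitch) Rx(roll)).
In Python, from workcell import bot gives the robot as it stands.
- The arm moves only by the tool nudge_tcp, called after "Call:" by a JSON object that holds its "method" and its "body". Schema: {"type":"object","properties":{"offsets":{"type":"array","items":{"type":"number"},"minItems":5,"maxItems":100},"only":{"type":"string"},"quiet":{"type":"boolean"},"lines":{"type":"string"}},"required":["offsets"],"additionalProperties":false}. offsets is one flat list of numbers that holds 1 to 20 rows one after another, with no inner brackets; each row has 5 numbers: the finger opening in m, then dx, dy, dz in a scale on which 1.0 is 1 m, then a turn about the tool's z in parts of the range, where 1.0 means pi rad; each row is the pose to reach, as a shift and turn from the pose commanded when the call began, along the tool's axes at that moment; what a row does not reach only later rows make up. A row lasts 1/8 s, in which the tool goes at most 0.0625 m and 0.188 rad, less where a joint would pass 70% of its speed; a pose out of reach is approached as far as the arm can. The fingers move at their own pace and stop on an object; the grip force is fixed at half the most. Time passes only in rows, so rows that do not move let the fingers close. The tool returns the time, the measured TCP pose, the force, the opening and the grip force at its end. only (a regular expression) keeps the lines of the reply that match it, lines (a string "A,B") keeps lines A to B, and quiet returns only ok. A shift or turn number past 1, either way, is cut back to 1. Input that does not fit is refused with a message, and nothing moves.
- bot.get_obs(): the state, without advancing time (a new reading comes with each control period).
- bot.camera(name): name is "scene" or "top"; returns a dict with "color" (480x640x3 uint8, red, green, blue), "K" (3x3 intrinsics, pixels), "D" ([k1, k2, p1, p2, k3] as OpenCV has them; the pictures are not rectified), "extrinsics" (4x4, takes a point from world to camera coordinates). Camera axes: x right, y up, looking along -z (the intrinsics and any distortion apply to the point x, -y, -z); pixel columns grow to the right and rows downward; lengths in m; the calibration is good to about 2 mm. A picture is of the moment at which its call begins. There is no depth.
- bot.finish_job(): hands the job in; it is judged then, once.
The state is a dict: "time_s": time; "qpos": joint angles; "joint_vel": joint speeds; "effort": joint torques, N m; "eef_pos": TCP position; "ee_rot": TCP orientation; "wrist_force": force on the tool from outside, world axes, zero at the start; "torque": the same for the moment, N m; "width": finger opening in m; "gripper_force": force on a finger pad.
Only numpy, scipy, OpenCV 4.12 (cv2) and the standard library are available. Lean on these libraries where they do the work, as an engineer would, in place of code of your own. Each camera call takes 0.05 s, during which the arm holds its last target. There are 200 camera calls.

## Working session

There is one attempt and no reset: what is moved stays moved. The work goes in short steps, Python scripts to look and compute and a tool call to move; the robot and the scene stay as the last step left them, time stands still between calls to the robot, and variables do not carry over. Pictures are saved under pics/ and viewed, at most 10 in all, crops included, and the job is handed in when it is done.

```bash
ls; mkdir -p pics; python3 - <<'E'
from workcell import bot
import cv2
o=bot.get_obs();print(o['time_s'],o['eef_pos'],o['ee_rot'],o['width'])
for n in("scene","top"):
    c=bot.camera(n);cv2.imwrite(f"pics/{n}0.png",c["color"][:,:,::-1]);print(n,c["K"],c["D"],c["extrinsics"])
E
```

```text
pics
workcell.py
0.0 [ 0.23551058 -0.55121908  0.23043529] [-3.13988675e+00  2.08985423e-05  4.03773159e-01] 0.08563493208058498
scene [[568.78929725   0.         315.89192356]
 [  0.         568.78929725 243.14508154]
 [  0.           0.           1.        ]] [-0.03402472  0.          0.          0.          0.        ] [[ 0.54265991  0.8399382   0.00490397 -0.30975334]
 [-0.54505706  0.34769148  0.7629046   0.28347037]
 [ 0.63908765 -0.41667069  0.64649247 -1.83912263]
 [ 0.          0.          0.          1.        ]]
top [[446.67265511   0.         317.60702429]
 [  0.         446.67265511 233.47986192]
 [  0.           0.           1.        ]] [0.0280852 0.        0.        0.        0.       ] [[-0.00583117 -0.99969378  0.02404868 -0.03084097]
 [ 0.98516531 -0.0016184   0.17160036 -0.59678542]
 [-0.1715089   0.02469256  0.98487308 -1.03204705]
 [ 0.          0.          0.          1.        ]]
```

View pics/top0.png

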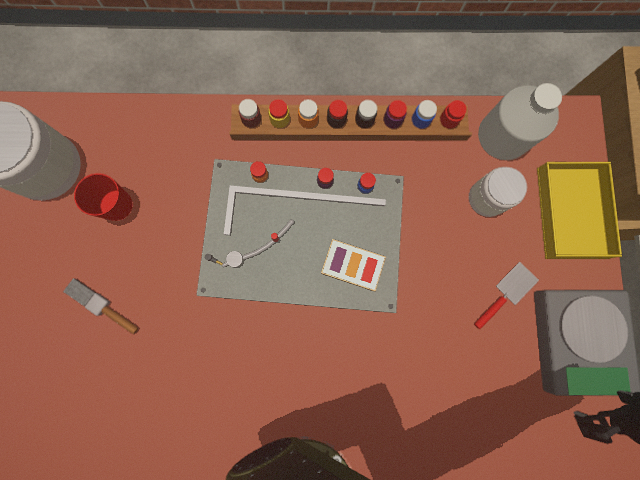

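View pics/scene0.png

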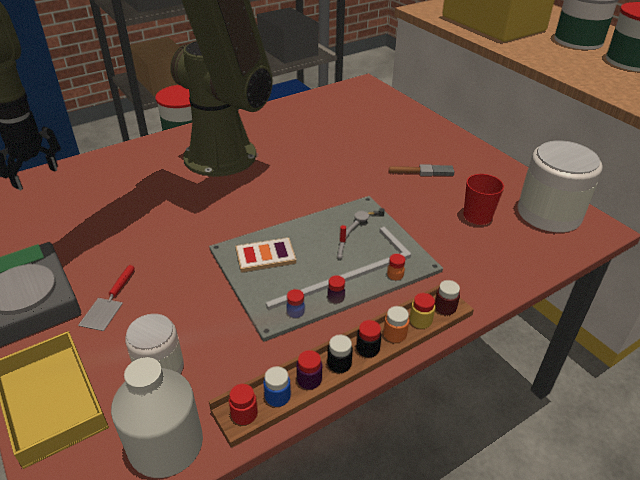

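The top view shows the jig plate with corners near (217,160), (404,177), (396,312) and (198,297). The pivot is at (235,259), the red knob at (275,237) and the board at (353,265). The scene view agrees with this, and the short stop is on the robot's left.

```bash
cat > h.py <<'E'
import numpy as np,cv2
from workcell import bot
JY={}
def ray(c,px,z):
    u=cv2.undistortPoints(np.float64(px).reshape(-1,1,2),c["K"],np.float64(c["D"])).reshape(-1,2)
    E=np.array(c["extrinsics"]);R,t=E[:3,:3],E[:3,3]
    o=-R.T@t;d=np.c_[u[:,0],-u[:,1],-np.ones(len(u))]@R
    return (o+d*((z-o[2])/d[:,2])[:,None])[:,:2]
def big(m,near=None):
    cs,_=cv2.findContours(m.astype(np.uint8),cv2.RETR_EXTERNAL,cv2.CHAIN_APPROX_NONE)
    if near is None:return max(cs,key=cv2.contourArea)[:,0]
    cs=[k for k in cs if cv2.contourArea(k)>8]
    return min(cs,key=lambda k:np.linalg.norm(k[:,0].mean(0)-near))[:,0]
def rect(p):
    (c,s,a)=cv2.minAreaRect(np.float32(p*1000));return np.array(c)/1000,s,a
def hsv(c):return [x.astype(int) for x in cv2.split(cv2.cvtColor(c["color"],cv2.COLOR_RGB2HSV))]
def toJ(p,j):
    c,s=np.cos(j[2]),np.sin(j[2]);return (np.atleast_2d(p)-j[:2])@np.array([[c,-s],[s,c]])
def toW(p,j):
    c,s=np.cos(j[2]),np.sin(j[2]);return np.atleast_2d(p)@np.array([[c,s],[-s,c]])+j[:2]
E
python3 - <<'E'
from h import *
c=bot.camera("top");H,S,V=hsv(c)
roi=np.zeros(S.shape,bool);roi[145:325,185:420]=1
pl=big((S<70)&roi)
r=rect(ray(c,pl,.015));print("plate",r, cv2.boxPoints((r[0]*1000,r[1],r[2])))
for t in(140,170,190):
  for lo in (40,):
    m=(V>t)&roi
    m[:, :318]=0; m[:238]=0
    b=big(cv2.morphologyEx(m.astype(np.uint8),cv2.MORPH_CLOSE,np.ones((3,3))))
    print("board",t,rect(ray(c,b,.029)))
m=(V>170)&roi&(S<60)
m2=m.copy();m2[238:]=0
e=big(m2);print("edge",cv2.minAreaRect(e),rect(ray(c,e,.027)))
rd=((H<8)|(H>172))&(S>170)&(V>120)&roi
k=big(rd,(275,237));print("knob",k.mean(0),ray(c,[k.mean(0)],.073),len(k))
dsk=m.copy();dsk[:, 246:]=0;dsk[:245]=0;p=big(dsk);(x,y),rr=cv2.minEnclosingCircle(p);print("disc",x,y,rr,ray(c,[(x,y)],.037))
print(V[265,340:372],S[232,360],V[232,360])
E
```

```text
plate (array([0.60258423, 0.00362329]), (487.8341064453125, 348.71337890625), 84.7411117553711) [[ 406.60498 -223.2862 ]
 [ 753.8505  -255.2479 ]
 [ 798.5635   230.53278]
 [ 451.31793  262.49448]]
board 140 (array([ 0.48485428, -0.15946419]), (251.11270141601562, 209.4227752685547), 89.67427825927734)
board 170 (array([ 0.52341394, -0.12031975]), (139.20692443847656, 88.52537536621094), 71.19481658935547)
board 190 (array([ 0.5234118 , -0.12063367]), (138.2611846923828, 88.32696533203125), 71.19481658935547)
edge ((304.39007568359375, 216.2312469482422), (158.2277069091797, 48.98371124267578), 5.1021647453308105) (array([ 0.6454173 , -0.00286783]), (394.81182861328125, 124.71900177001953), 84.81681060791016)
knob [273.8        235.66666667] [[0.58791127 0.0713623 ]] 15
disc 231.5 259.5 10.12432861328125 [[0.53564161 0.17554363]]
[129 130 216 214 211 212 213 210 209 209 208 209 208 208 208 206 206 206
 207 214 214 213 211 215 222 205 205 205 205 207 204 205] 25 143
```

Fitted jig pose: origin about (0.5827, 0.0054), yaw -0.092. The pivot, edge and knob all agree with it. The board is at jig (-47, -131) mm, turned -0.24. I'll go above the knob with the tool axes lined up to the jig (tool x = jig y, tool y = jig x).

Careful with the scale: turns go in shares of pi rad. That gives: -1.075 rad / 3.1416 = -0.3422.

Call:
{"method": "nudge_tcp", "body": {"offsets": [0.034,0.57,-0.434,0,-0.3422,0.034,0.57,-0.434,0,-0.3422,0.034,0.57,-0.434,0,-0.3422,0.034,0.57,-0.434,0,-0.3422,0.034,0.57,-0.434,0,-0.3422,0.034,0.57,-0.434,0,-0.3422,0.034,0.57,-0.434,0,-0.3422,0.034,0.57,-0.434,0,-0.3422,0.034,0.57,-0.434,0,-0.3422,0.034,0.57,-0.434,0,-0.3422,0.034,0.57,-0.434,0,-0.3422,0.034,0.57,-0.434,0,-0.3422,0.034,0.57,-0.434,0,-0.3422,0.034,0.57,-0.434,0,-0.3422,0.034,0.57,-0.434,0,-0.3422,0.034,0.57,-0.434,0,-0.3422]}}

```text
time_s: 2.15
eef_pos: [0.5891, 0.0703, 0.2316]
ee_rot: [3.141, 0.0, 1.477]
wrist_force: [0.2, 0.5, -1.3]
width: 0.034
gripper_force: 0.0
```

```bash
cat >> h.py <<'E'
J=np.array([.5827,.0054,-.0918])
def tcp():
    o=bot.get_obs();print("t",round(o['time_s'],2),"jig mm",np.round(toJ(o['eef_pos'][:2],J)[0]*1000,1),"z",round(o['eef_pos'][2]*1000,1),"yaw-J",round(o['ee_rot'][2]-J[2],3),"F",np.round(o['wrist_force'],1),"w",round(o['width'],4))
def knob():
    c=bot.camera("top");H,S,V=hsv(c)
    rd=((H<8)|(H>172))&(S>170)&(V>120);rd[:200]=0;rd[:,:190]=0;rd[320:]=0
    return c,rd
E
python3 -c "from h import *;tcp()"
```

```text
t 2.15 jig mm [ 0.4 65.2] z 231.6 yaw-J 1.569 F [ 0.2  0.5 -1.3] w 0.034
```

Call:
{"method": "nudge_tcp", "body": {"offsets": [0.034,0,0,0.06,0,0.034,0,0,0.12,0,0.034,0,0,0.16,0,0.034,0,0,0.188,0,0.034,0,0,0.188,0,0.034,0,0,0.188,0]}}

```text
time_s: 2.9
eef_pos: [0.5903, 0.0711, 0.0446]
ee_rot: [3.14, -0.0, 1.478]
wrist_force: [0.5, -0.3, 0.4]
width: 0.0342
gripper_force: 0.0
```

Call:
{"method": "nudge_tcp", "body": {"offsets": [0.034,-0.005,-0.013,0,0,0.034,-0.009,-0.025,0,0,0.034,-0.013,-0.038,0,0,0.034,-0.015,-0.05,0,0,0.034,-0.016,-0.062,0,0,0.034,-0.016,-0.072,0,0,0.034,-0.015,-0.084,0,0,0.034,-0.013,-0.094,0,0,0.034,-0.009,-0.105,0,0,0.034,-0.005,-0.114,0,0,0.034,-0.001,-0.12,0,0,0.034,-0.001,-0.12,0,0,0.034,-0.001,-0.12,0,0]}}

```text
time_s: 4.53
eef_pos: [0.4705, 0.0813, 0.0435]
ee_rot: [3.141, 0.0, 1.479]
wrist_force: [-0.6, -0.4, -0.5]
width: 0.0338
gripper_force: 0.0
```

```bash
python3 -c "from h import *;tcp();c=bot.camera('top');cv2.imwrite('pics/a.png',c['color'][130:330,180:430,::-1].repeat(2,0).repeat(2,1))"
```

```text
t 4.53 jig mm [-118.7   65.3] z 43.5 yaw-J 1.571 F [-0.6 -0.4 -0.5] w 0.0338
```

View pics/a.png

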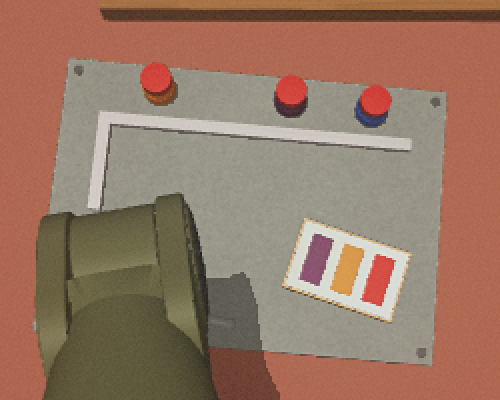

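The arm's tip shows at about (230,325) in the crop, so it is drawn back, and the board hasn't moved. Next I'll lift off and go to the board's near (-x) side.

To row units: 1.571 rad / 3.1416 = 0.5001.

Call:
{"method": "nudge_tcp", "body": {"offsets": [0.034,0,0,-0.05,0,0.034,0,0,-0.08,0,0.05,-0.06,-0.016,-0.08,0.0573,0.05,-0.12,-0.016,-0.08,0.1146,0.05,-0.19,-0.016,-0.08,0.1719,0.05,-0.19,-0.016,-0.08,0.2292,0.05,-0.19,-0.016,-0.08,0.2865,0.05,-0.19,-0.016,-0.08,0.3438,0.05,-0.19,-0.016,-0.08,0.4011,0.05,-0.19,-0.016,-0.08,0.4584,0.05,-0.19,-0.016,-0.08,0.5001,0.05,-0.19,-0.016,-0.08,0.5001,0.05,-0.19,-0.016,-0.08,0.5001]}}

```text
time_s: 6.2
eef_pos: [0.4365, -0.1065, 0.1233]
ee_rot: [3.142, -0.0, -0.09]
wrist_force: [0.1, 0.2, 0.4]
width: 0.0501
gripper_force: 0.0
```

```bash
python3 - <<'E'
from h import *
tcp();c,rd=knob()
cs,_=cv2.findContours(rd.astype(np.uint8),0,1)
for k in cs:
    if cv2.contourArea(k)>8:
        p=toJ(ray(c,[k[:,0].mean(0)],.073),J)[0];print(p,'q',-1-np.arctan2(p[1]-.16,p[0]+.06))
E
```

```text
t 6.2 jig mm [-135.3 -124.9] z 123.3 yaw-J 0.002 F [0.1 0.2 0.4] w 0.0501
[-0.12837958 -0.45564621] q 0.6814125426897828
[-0.11627733  0.0639544 ] q 1.1008163310930712
```

Call:
{"method": "nudge_tcp", "body": {"offsets": [0.05,0,0,0.06,0,0.05,0,0,0.09,0,0.05,0,0,0.108,0,0.05,0,0,0.108,0,0.05,0.02,0,0.108,0,0.05,0.035,0,0.108,0,0.05,0.05,0,0.108,0,0.05,0.065,0,0.108,0,0.05,0.08,0,0.108,0,0.05,0.095,0,0.108,0,0.05,0.11,0,0.108,0,0.05,0.12,0,0.108,0,0.05,0.128,0,0.108,0,0.05,0.132,0,0.108,0,0.05,0.132,0,0.108,0]}}

```text
time_s: 8.12
eef_pos: [0.5682, -0.1186, 0.0153]
ee_rot: [-3.142, -0.001, -0.092]
wrist_force: [0.4, 0.1, -0.2]
width: 0.0498
gripper_force: 0.0
```

```bash
python3 -c "from h import *;tcp();c=bot.camera('scene');cv2.imwrite('pics/b.png',c['color'][180:360,200:460,::-1].repeat(2,0).repeat(2,1))"
```

```text
t 8.12 jig mm [  -3.  -124.8] z 15.3 yaw-J -0.0 F [ 0.4  0.1 -0.2] w 0.0498
```

View pics/b.png

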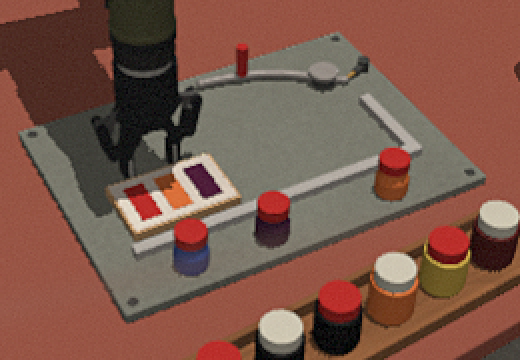

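The board is square to the tool at about (175,195) in the crop, just short of the long edge, and the arm is back. I'll press it home gently.

Call:
{"method": "nudge_tcp", "body": {"offsets": [0.05,0.004,0,0,0,0.05,0.008,0,0,0,0.05,0.011,0,0,0,0.05,0.011,0,0,0], "only": "pos|force"}}

```text
eef_pos: [0.5793, -0.1196, 0.0154]
wrist_force: [-0.1, -0.7, -0.5]
gripper_force: 0.0
```

Call:
{"method": "nudge_tcp", "body": {"offsets": [0.05,0.003,0,0,0,0.05,0.003,0,0,0], "only": "pos|force"}}

```text
eef_pos: [0.5801, -0.1197, 0.015]
wrist_force: [-4.8, 0.5, 3.8]
gripper_force: 2.6
```

```bash
python3 -c "from h import *;tcp()"
```

```text
t 8.93 jig mm [   8.9 -124.8] z 15.0 yaw-J -0.0 F [-4.8  0.5  3.8] w 0.05
```

To row units: -1.571 rad / 3.1416 = -0.5001.

Call:
{"method": "nudge_tcp", "body": {"offsets": [0.05,-0.02,0,0,0,0.05,-0.02,0,-0.05,0,0.05,-0.02,0,-0.1,0,0.05,0,0.04,-0.1,-0.0573,0.05,0.03,0.08,-0.1,-0.1146,0.05,0.051,0.118,-0.1,-0.1719,0.05,0.051,0.118,-0.1,-0.2292,0.05,0.051,0.118,-0.1,-0.2865,0.05,0.051,0.118,-0.1,-0.3438,0.05,0.051,0.118,-0.1,-0.4011,0.05,0.051,0.118,-0.1,-0.4584,0.05,0.051,0.118,-0.1,-0.5001,0.05,0.051,0.118,-0.1,-0.5001,0.05,0.051,0.118,-0.1,-0.5001], "only": "pos"}}

```text
eef_pos: [0.6218, -0.2421, 0.1153]
```

```bash
python3 - <<'E'
from h import *
tcp();c=bot.camera("top");cv2.imwrite('pics/c.png',c['color'][130:330,180:430,::-1].repeat(2,0).repeat(2,1))
E
```

```text
t 10.68 jig mm [  61.6 -242.8] z 115.3 yaw-J 1.568 F [0.2 0.2 0. ] w 0.0498
```

View pics/c.png

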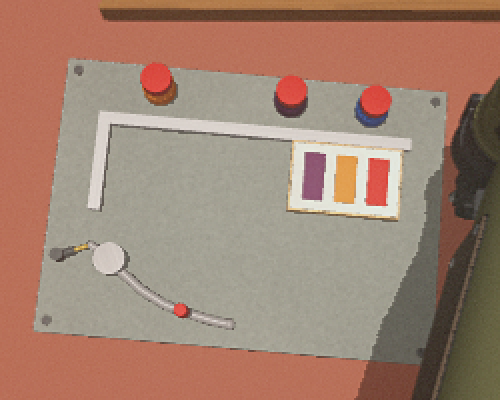

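The board now lies along the long edge at about (345,180) in the crop, with its right end near (400,185). The arm is still back. Now I'll slide it along to the stop.

Call:
{"method": "nudge_tcp", "body": {"offsets": [0.05,0,0,0.05,0,0.05,0,0,0.1,0,0.05,0,0,0.1,0,0.05,0.025,0,0.1,0,0.05,0.045,0,0.1,0,0.05,0.065,0,0.1,0,0.05,0.085,0,0.1,0,0.05,0.105,0,0.1,0,0.05,0.125,0,0.1,0,0.05,0.145,0,0.1,0,0.05,0.165,0,0.1,0,0.05,0.185,0,0.1,0,0.05,0.205,0,0.1,0,0.05,0.22,0,0.1,0,0.05,0.235,0,0.1,0,0.05,0.247,0,0.1,0,0.05,0.257,0,0.1,0,0.05,0.263,0,0.1,0,0.05,0.263,0,0.1,0], "only": "pos|force"}}

```text
eef_pos: [0.6462, 0.0207, 0.0152]
wrist_force: [-0.5, 0.1, -0.4]
gripper_force: 0.0
```

Call:
{"method": "nudge_tcp", "body": {"offsets": [0.05,0.003,0,0,0,0.05,0.006,0,0,0,0.05,0.006,0,0,0,0.05,0.006,0,0,0], "only": "pos|force"}}

```text
eef_pos: [0.6465, 0.026, 0.0153]
wrist_force: [-0.5, 0.1, -0.3]
gripper_force: 0.0
```

```bash
python3 -c "from h import *;tcp();c=bot.camera('scene');cv2.imwrite('pics/d.png',c['color'][180:360,200:460,::-1].repeat(2,0).repeat(2,1))"
```

```text
t 13.6 jig mm [61.7 26.3] z 15.3 yaw-J 1.571 F [-0.5  0.1 -0.3] w 0.05
```

View pics/d.png

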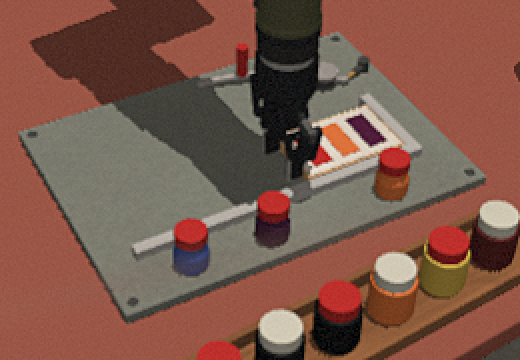

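The board is in the corner area, centred near (350,140) in the crop, with a few millimetres left to the short stop. I'll press in 2 mm steps until the force shows contact.

Call:
{"method": "nudge_tcp", "body": {"offsets": [0.05,0.002,0,0,0,0.05,0.003,0,0,0,0.05,0.003,0,0,0], "only": "pos|force"}}

```text
eef_pos: [0.6467, 0.0283, 0.0154]
wrist_force: [-0.4, -3.2, 0.5]
gripper_force: 1.7
```

Call:
{"method": "nudge_tcp", "body": {"offsets": [0.05,0.002,0,0,0,0.05,0.002,0,0,0], "only": "pos|force"}}

```text
eef_pos: [0.6468, 0.0284, 0.0154]
wrist_force: [0.3, -9.4, 2.2]
gripper_force: 4.6
```

Call:
{"method": "nudge_tcp", "body": {"offsets": [0.05,0.001,0,0,0,0.05,0.001,0,0,0], "only": "pos|force"}}

```text
eef_pos: [0.6468, 0.0284, 0.0154]
wrist_force: [-1.5, -11.7, 2.0]
gripper_force: 5.9
```

```bash
python3 -c "from h import *;tcp()"
```

```text
t 14.53 jig mm [61.7 28.7] z 15.4 yaw-J 1.569 F [ -1.5 -11.7   2. ] w 0.0501
```

To row units: 1.571 rad / 3.1416 = 0.5001.

Call:
{"method": "nudge_tcp", "body": {"offsets": [0.05,-0.02,0,0,0,0.05,-0.03,0,-0.05,0,0.05,-0.05,-0.02,-0.1,0.0573,0.05,-0.089,-0.05,-0.1,0.1146,0.05,-0.129,-0.082,-0.1,0.1719,0.05,-0.129,-0.082,-0.1,0.2292,0.05,-0.129,-0.082,-0.1,0.2865,0.05,-0.129,-0.082,-0.1,0.3438,0.05,-0.129,-0.082,-0.1,0.4011,0.05,-0.129,-0.082,-0.1,0.4584,0.05,-0.129,-0.082,-0.1,0.5001,0.05,-0.129,-0.082,-0.1,0.5001], "only": "pos"}}

```text
eef_pos: [0.5534, -0.0891, 0.1153]
```

```bash
python3 - <<'E'
from h import *
tcp();c=bot.camera("top");cv2.imwrite('pics/e.png',c['color'][130:330,180:430,::-1].repeat(2,0).repeat(2,1))
H,S,V=hsv(c)
# patch centres: coloured blobs inside the board
for n,m in (("purple",(H>140)&(H<172)&(S>60)),("orange",(H>10)&(H<22)&(S>130)),("red",((H<8)|(H>172))&(S>150))):
    m=m.astype(np.uint8);m[:188]=0;m[250:]=0;m[:,:225]=0;m[:,330:]=0
    for k in cv2.findContours(m,0,1)[0]:
        if cv2.contourArea(k)>60:
            r=rect(toJ(ray(c,k[:,0],.029),J));print(n,np.round(r[0]*1000,1),np.round(r[1],1),round(r[2],1))
E
```

```text
t 16.02 jig mm [-20.5 -96.8] z 115.3 yaw-J 0.001 F [-0.2 -0.3  0.7] w 0.0503
purple [ 65.4 149.9] [25.6 59.5] 89.7
orange [ 65.3 110.1] [25.3 59.5] 89.9
red [65.6 69.5] [23.8 58.3] 89.4
```

View pics/e.png

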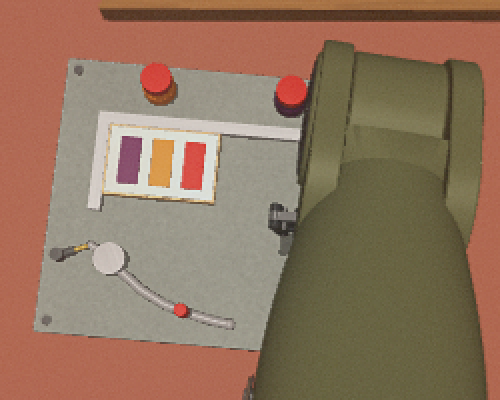

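The board sits in the corner with its patches centred at jig (65.4, 110) and square, and the arm is back. Next I'll cage the knob and lead the arm in.

To row units: -1.571 rad / 3.1416 = -0.5001.

Call:
{"method": "nudge_tcp", "body": {"offsets": [0.034,-0.03,-0.04,0,-0.0573,0.034,-0.05,-0.08,0,-0.1146,0.034,-0.08,-0.12,0,-0.1719,0.034,-0.096,-0.161,0,-0.2292,0.034,-0.096,-0.161,0,-0.2865,0.034,-0.096,-0.161,0,-0.3438,0.034,-0.096,-0.161,0,-0.4011,0.034,-0.096,-0.161,0,-0.4584,0.034,-0.096,-0.161,0,-0.5001,0.034,-0.096,-0.161,0,-0.5001,0.034,-0.096,-0.161,0,-0.5001], "only": "pos"}}

```text
eef_pos: [0.4727, 0.08, 0.1153]
```

```bash
python3 -c "from h import *;tcp()"
```

```text
t 17.45 jig mm [-116.4   64.2] z 115.3 yaw-J 1.569 F [ 0.3 -0.  -0.3] w 0.0342
```

Call:
{"method": "nudge_tcp", "body": {"offsets": [0.034,0,0,0.04,0,0.034,0,0,0.07,0,0.034,0,0,0.07,0,0.034,0,0,0.07,0]}}

```text
time_s: 17.95
eef_pos: [0.4733, 0.0802, 0.0462]
ee_rot: [3.141, -0.0, 1.478]
wrist_force: [0.0, -0.7, 0.3]
width: 0.0338
gripper_force: 0.0
```

```bash
python3 -c "from h import *;tcp()"
```

```text
t 17.95 jig mm [-115.8   64.4] z 46.2 yaw-J 1.57 F [ 0.  -0.7  0.3] w 0.0338
```

Call:
{"method": "nudge_tcp", "body": {"offsets": [0.034,-0.005,0.01,0,0,0.034,-0.009,0.021,0,0,0.034,-0.012,0.031,0,0,0.034,-0.014,0.042,0,0,0.034,-0.015,0.053,0,0,0.034,-0.015,0.064,0,0,0.034,-0.014,0.075,0,0,0.034,-0.012,0.082,0,0,0.034,-0.011,0.086,0,0,0.034,-0.009,0.092,0,0,0.034,-0.008,0.097,0,0,0.034,-0.005,0.102,0,0,0.034,-0.003,0.107,0,0,0.034,-0.003,0.107,0,0,0.034,-0.003,0.107,0,0]}}

```text
time_s: 19.82
eef_pos: [0.5785, 0.0671, 0.045]
ee_rot: [-3.141, 0.0, 1.479]
wrist_force: [0.3, -0.5, -0.2]
width: 0.0341
gripper_force: 0.0
```

```bash
python3 -c "from h import *;tcp()"
```

```text
t 19.82 jig mm [-9.9 61.1] z 45.0 yaw-J 1.571 F [ 0.3 -0.5 -0.2] w 0.0341
```

Call:
{"method": "nudge_tcp", "body": {"offsets": [0.034,0,0,-0.03,0,0.034,0,0,-0.07,0,0.034,0,0,-0.12,0,0.034,-0.06,-0.03,-0.12,0,0.034,-0.12,-0.06,-0.12,0,0.034,-0.18,-0.06,-0.12,0,0.034,-0.22,-0.06,-0.12,0,0.034,-0.22,-0.06,-0.12,0,0.034,-0.22,-0.06,-0.12,0], "only": "pos|force"}}

```text
eef_pos: [0.4987, -0.146, 0.1652]
wrist_force: [-0.6, -0.1, 0.6]
gripper_force: 0.0
```

```bash
python3 - <<'E'
from h import *
c,rd=knob();cv2.imwrite('pics/f.png',c['color'][130:330,180:430,::-1].repeat(2,0).repeat(2,1))
k=big(rd,(273,236));p=toJ(ray(c,[k.mean(0)],.073),J)[0];print(p,'q',-1-np.arctan2(p[1]-.16,p[0]+.06))
H,S,V=hsv(c)
for n,m in (("purple",(H>140)&(H<172)&(S>60)),("orange",(H>10)&(H<22)&(S>130)),("red",((H<8)|(H>172))&(S>150))):
    m=m.astype(np.uint8);m[:188]=0;m[250:]=0;m[:,:225]=0;m[:,330:]=0
    for k in cv2.findContours(m,0,1)[0]:
        if cv2.contourArea(k)>60:
            r=rect(toJ(ray(c,k[:,0],.029),J));print(n,np.round(r[0]*1000,1),round(r[2],1))
E
```

```text
[0.05505873 0.06540759] q -0.3119142993415033
purple [ 65.4 150. ] 0.1
orange [ 65.9 109.7] 1.2
red [65.8 69.6] 89.5
```

View pics/f.png

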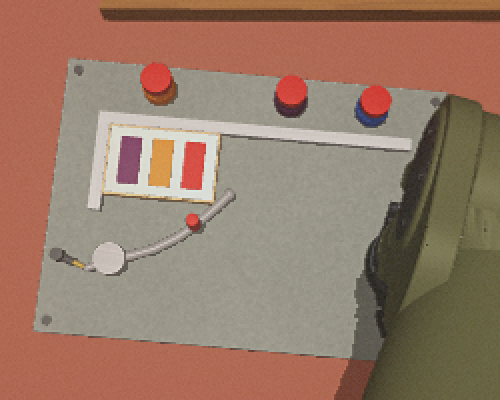

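The arm rests on the board's near right corner at about (215,203) in the crop, with the knob at (193,221), and the board is home. The automatic knob reading picked up the red patch by mistake, so I'll recompute it from the pixel and hand in only if it checks out.

```bash
python3 - <<'E'
from h import *
c,rd=knob();rd[:237]=0
k=big(rd,(276,241));p=toJ(ray(c,[k.mean(0)],.073),J)[0];q=-1-np.arctan2(p[1]-.16,p[0]+.06);print(k.mean(0),q)
if -.05<q<.17: print(bot.finish_job())
E
```

```text
[492.47540984 309.27868852] 0.680043598795756
```

```bash
python3 - <<'E'
from h import *
c=bot.camera("top");H,S,V=hsv(c)
m=((H<10)|(H>170))&(S>130);m[:236]=0;m[246:]=0;m[:,:268]=0;m[:,286:]=0
y,x=np.nonzero(m);u=(x.mean(),y.mean());p=toJ(ray(c,[u],.073),J)[0];q=-1-np.arctan2(p[1]-.16,p[0]+.06);print(u,len(x),p,q)
if -.05<q<.17: print(bot.finish_job())
E
```

```text
(np.float64(276.0652173913044), np.float64(240.54347826086956)) 46 [-0.01202112  0.05963567] 0.12486478787733502
the job is handed in; nothing more can be done
None
```

The board is clamped in the corner and the job is handed in: it measured about 1 mm from home and square, the arm is sprung in against it at about 0.12 rad, and I never touched the jars, brush or spatula; the judge's verdict was not shown.

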